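# Hold the peg hopper's gate open over a docked crate

### The arm

A 6-joint arm with a two-finger parallel gripper is mounted at the origin on the work surface. World frame = base frame: x ahead of the robot, y to its left, z up, the work surface at z = 0. Lengths are in m, angles in rad, forces in N, time in s.
With the tool pointing down it reaches from about 0.225 to 0.725 m from the base axis. Payload 3.1 kg.
Tool frame: the origin (TCP) lies at the very end of the fingers, on their centre line; the grasp point (between the pads) lies 19 mm behind it; z points along the fingers, y is the direction in which the jaws open and shut (so a half turn about z gives the same grasp; the last joint's range is limited). The gripper opens to 85 mm and grips with 20 to 120 N. Pads are 22 mm wide; open, the fingers measure 114 mm over their backs; the gripper's body (76 mm by 85 mm) begins 54 mm behind the grasp point. The pads swing forward as they close: fully open they stand 13 mm farther back than shut.
Start: joints at [1.177, 0.048, 0.099, 1.622, 0, 1.443], TCP at [0.138, 0.507, 0.231] pointing down, gripper open.
Joint ranges: [-2.91, 2.91], [-0.99, 1.94], [-1.21, 1.42], [-2.12, 2.29], [-1.49, 1.47], [-3.14, 3.14]. Speed limits (rad/s): [2.79, 2.79, 3.14, 3.14, 3.14, 3.14].

### API

Orientations are given as a unit quaternion [x, y, z, w].
In Python, from plant import ctrl gives the robot as it stands.
- The arm moves only by the tool send_rows, never from a script. Its arguments are lists of equal length, an entry for each row: "translation": the shift along the tool's x, y, z in cm, a list of three; "rot": the turn, a rotation vector about the tool's x, y, z in degrees, a list of three; "fingers": the opening, from -1 (shut) to 1 (fully open). A call has exactly 10 rows; each row is the pose to reach, as a shift and turn from the pose measured when the call began, along the tool's axes at that moment; what a row does not reach only later rows make up. A row lasts 1/10 s, in which the tool goes at most 50 mm and 8.59 degrees, less where a joint would pass 70% of its speed; a pose out of reach is approached as far as the arm can. A call with a gripper value outside its range is refused whole. The fingers move at their own pace and stop on an object; "grip_force" is the grip in N (left out, the last holds). Time passes only in rows, so rows that repeat a pose let the fingers close, or fill a call up. It gives the time, the measured TCP pose, the force and the opening at its end, in the units of the state.
- ctrl.observe(): the state, without advancing time (a new reading comes with each control period).
- ctrl.grab_frame(name): name is "scene" or "side" or "wrist"; returns a dict with "color" (400x640x3 uint8, red, green, blue), "fx", "fy", "cx", "cy" (pixels), "k1" (the pictures are not rectified: a ray, as slopes to the right and down, at radius r is drawn at 1 + k1 r^2 times it, then the intrinsics apply), "extrinsics" (4x4, takes a point from world to camera coordinates). Camera axes: x right, y up, looking along -z (the intrinsics and any distortion apply to the point x, -y, -z); pixel columns grow to the right and rows downward; lengths in m; the calibration is good to about 2 mm. A picture is of the moment at which its call begins. There is no depth.
- ctrl.sign_off(): hands the job in, once; it reports no verdict.
The state is a dict: "time_s": time; "qpos": joint angles; "qd": joint speeds; "joint_efforts": joint torques, N m; "tool_pos": TCP position; "eef_rot": TCP orientation; "force": force on the tool from outside, world axes, zero at the start; "ft_torque": the same for the moment, N m; "finger_gap": finger opening in m.
Only numpy, scipy, OpenCV 4.12 (cv2) and the standard library are available. Lean on these libraries where they do the work, as an engineer would, in place of code of your own. Each camera call takes 0.05 s, during which the arm holds its last target.

### The job

Slide (do not lift) the blue-rimmed clear crate along the rollers until it sits right up against the end stop under the peg hopper. Only then press the hopper's yellow spring-loaded knob half-way down (15 mm of its 30 mm, the pointer in the green band) and keep it there: finish while still holding it down, so that I can tip the pegs in. Leave the scoop, peg box, sleeve board and hook tray where they are.

Things in the scene. Friction and masses are not known exactly. Their poses are not given: they have to be found in the camera images.
- bay (a point): Docking place at the stop end of the roller track, at roller-top height (35 mm above the white shelf): where the middle of the crate's underside is when the crate touches the end stop. z is up, y points along the straight level track away from the stop, towards where the crate starts, x across the track. Rails, rollers, stop and hopper are one fixed station.
- track_end (a point): Centre of the track's open end, at roller-top height, at bay x = 0, y = +345 mm. White rollers 22 mm thick, every 30 mm, turn freely with slight drag (the crate does not coast far). Aluminium side rails: inner faces at bay x = +-57 mm, tops 10 mm above the rollers.
- stop_top (a point): Middle of the top edge of the grey end stop's face, at bay x = 0, y = -75 mm, 50 mm above the rollers. The docked crate's far wall touches this upright face.
- hopper_top (a point): Centre of the open top of the grey hopper beyond the stop, 170 mm above the rollers at bay x = 0, y = -105 mm. The hopper measures 108 mm (x) by 105 mm (y); its underside is 85 mm above the rollers, so it clears the crate.
- crate_centre (a point): Centre (half-way up) of the loose open crate of clear plastic with blue rim and floor, 100 mm across the track (its x), 150 mm along it (its y), 60 mm high, walls 4 mm, about 0.35 kg. Its underside rests on the rollers, 30 mm below this point; its rim is 30 mm above. It starts on the track 150 to 240 mm from the bay, about parallel to the track.
- knob_top (a point): Middle of the flat top of the yellow round knob, 42 mm across, 14 mm thick, on an upright rod in front of the hopper: at bay x = 0, y = -44 mm, 195 mm above the rollers at rest. z is up. It is pushed straight down, moves with the gate, and springs back up when let go. Below it a rod carries the gate plate, 70 mm wide, which at rest ends 33 mm above a docked crate's rim.
- gate (a joint): Travel of the spring-loaded gate in m: 0 shut (knob up), grows as the knob is pressed down, 0.030 at the lower stop. The spring pushes back with 4 N at the start, 10 N at 0.015 and 16 N at 0.030. A pointer on the rod shows it on the hopper's +x side: green band 0.010 to 0.020, red from 0.023.
- scoop: Grey plastic laundry scoop, bowl 60 x 80 x 35 mm with a handle, 166 mm long along its y; origin under the middle of the bowl. Leave alone.
- peg_box: Clear plastic box with closed flap and pegs in it, 82 x 122 x 63 mm; origin under its middle. Leave alone.
- sleeve_board: Wooden sleeve board, 100 x 340 mm, 84 mm high, long along its y; origin under its middle. Leave alone.
- hook_tray: Silver aluminium tray of metal hooks, 120 x 160 x 25 mm; origin under its middle. Leave alone.
Things that resemble listed ones, but are neither listed nor needed, are in the scene too. What is shaped like the part that bears crate_centre but pink is not meant.

How it is judged:
On the way, in this order (a step that is already met when the one before it is completed fails the run):
1. the crate is docked against the end stop with the gate still shut (y of crate_centre in the frame of bay between -0.006 and 0.01 m and x of crate_centre in the frame of bay between -0.012 and 0.012 m and z of crate_centre in the frame of bay between 0.022 and 0.038 m and angle between the y axis of crate_centre and the y axis of bay, either way round below 0.14 rad and value of joint gate below 0.004 m), for 0.2 s.
2. the knob is held half-way down, in the green band, by the robot (y of crate_centre in the frame of bay between -0.006 and 0.01 m and x of crate_centre in the frame of bay between -0.012 and 0.012 m and z of crate_centre in the frame of bay between 0.022 and 0.038 m and angle between the y axis of crate_centre and the y axis of bay, either way round below 0.14 rad and value of joint gate between 0.01 and 0.02 m and contact force between any of the fingers, the arm and gate above 3 N), for 0.5 s.
At the end, for the whole second after the job is handed in: The crate stands on the rollers at rest within 10 mm of the end stop, between the rails and in line with the track (8 degrees); the robot itself still presses the knob (over 3 N) and holds it steady between 10 and 20 mm of travel (all of step 2 and linear speed of crate below 0.02 m/s and velocity of joint gate between -0.01 and 0.01 m/s); the arm keeps its last pose, push and grip.
It fails at once if the crate is lifted more than 25 mm off the rollers instead of being slid (z of crate_centre in the frame of bay above 0.055 m).
It fails at once if the gate is opened (over 6 mm) while the crate is not docked (value of joint gate above 0.006 m and not (y of crate_centre in the frame of bay between -0.006 and 0.01 m and x of crate_centre in the frame of bay between -0.012 and 0.012 m and z of crate_centre in the frame of bay between 0.022 and 0.038 m and angle between the y axis of crate_centre and the y axis of bay, either way round below 0.14 rad)).
It fails at once if the scoop, peg box, sleeve board or hook tray is shifted by more than 25 mm (distance of any of hook_tray, sleeve_board, peg_box, scoop from where it was at the start of the episode above 0.025 m).
It also fails if it takes over 48 s, if anything falls off the work surface, if the arm or the gripper's body presses on something with over 40 N, if the wrist force passes 120 N, or if a joint passes its speed limit or range.

## Working session

There is one attempt and no reset: what is moved stays moved. The work goes in short steps, Python scripts to look and compute and a tool call to move; the robot and the scene stay as the last step left them, time stands still between calls to the robot, and variables do not carry over. Pictures are saved under pics/ and viewed, and the job is handed in when it is done.

Besides the shell and the picture viewer there is one more tool, called after ">>>" in YAML: its name, and indented under it one key for each argument. send_rows: Moves the arm, as the interface text tells. Its arguments: {"type":"object","properties":{"translation":{"type":"array"},"rot":{"type":"array"},"fingers":{"type":"array"},"grip_force":{"type":"number"}},"required":["translation","rot","fingers"]}

```bash
mkdir -p pics; ls; cat > h.py <<'E'
import numpy as np,cv2,json
from plant import ctrl
def grab(n,tag):
    f=ctrl.grab_frame(n); cv2.imwrite(f'pics/{tag}.png',cv2.cvtColor(f['color'],cv2.COLOR_RGB2BGR))
    np.save(f'pics/{tag}.npy',f,allow_pickle=True); return f
def load(tag): return np.load(f'pics/{tag}.npy',allow_pickle=True).item()
def ray(f,u,v):
    x=(u-f['cx'])/f['fx'];y=(v-f['cy'])/f['fy']
    K=np.eye(3);p=cv2.undistortPoints(np.array([[[x,y]]],float),K,np.array([f['k1'],0,0,0.]))[0,0]
    E=np.array(f['extrinsics']);R=E[:3,:3];c=-R.T@E[:3,3]
    d=R.T@np.array([p[0],-p[1],-1.]);return c,d/np.linalg.norm(d)
def plane(f,u,v,z):
    c,d=ray(f,u,v);return c+d*(z-c[2])/d[2]
def tri(f1,p1,f2,p2):
    a,d=ray(f1,*p1);b,e=ray(f2,*p2)
    s=np.linalg.lstsq(np.stack([d,-e],1),b-a,rcond=None)[0]
    P=a+s[0]*d;Q=b+s[1]*e;return (P+Q)/2,np.linalg.norm(P-Q)
def proj(f,P):
    E=np.array(f['extrinsics']);q=E[:3,:3]@np.array(P)+E[:3,3]
    x,y=q[0]/-q[2],-q[1]/-q[2];r=1+f['k1']*(x*x+y*y)
    return f['fx']*x*r+f['cx'],f['fy']*y*r+f['cy']
E
python3 - <<'E'
from h import *
print(ctrl.observe())
for n in('scene','side','wrist'):
    f=grab(n,n+'0'); E=np.array(f['extrinsics']);print(n,f['fx'],f['k1'],-E[:3,:3].T@E[:3,3])
E
```

```text
pics
{'time_s': 0.0, 'qpos': array([ 1.17717643e+00,  4.87419228e-02,  9.75479784e-02,  1.62199480e+00,
       -2.94258156e-06,  1.44303640e+00]), 'qd': array([-0.00220581,  0.00286255,  0.00098111, -0.00095839,  0.0017836 ,
        0.00075119]), 'joint_efforts': array([-5.38885488e-04, -3.38783276e+01,  3.20015073e+01,  2.02864077e-02,
       -2.04257540e-04, -1.30152904e-05]), 'tool_pos': array([0.13768857, 0.50597381, 0.23009676]), 'eef_rot': array([ 1.32538747e-01,  9.91177103e-01, -1.15617307e-03, -3.06898462e-04]), 'force': array([ 0.15324365, -0.47816216,  0.47694689]), 'ft_torque': array([0.03685734, 0.00191482, 0.02141097]), 'finger_gap': 0.08532561767408135}
scene 406.4361594250642 -0.08627720561368593 [ 0.93420706 -0.64180788  1.05243105]
side 509.76679988618974 -0.020066888997877144 [ 0.19791266 -0.95889112  0.81107448]
wrist 294.96863461418604 -0.04113838916738686 [0.07405598 0.52540044 0.37333565]
```

View pics/scene0.png

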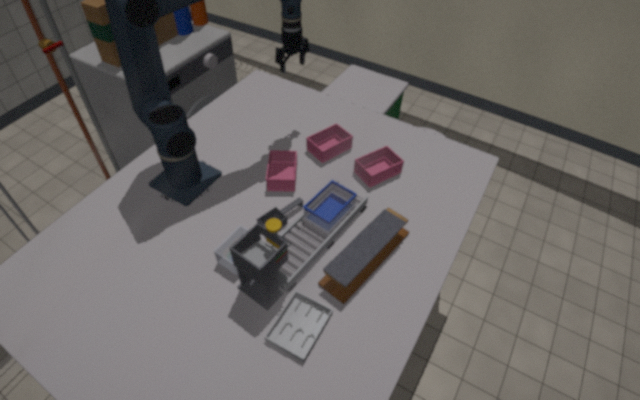

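View pics/side0.png

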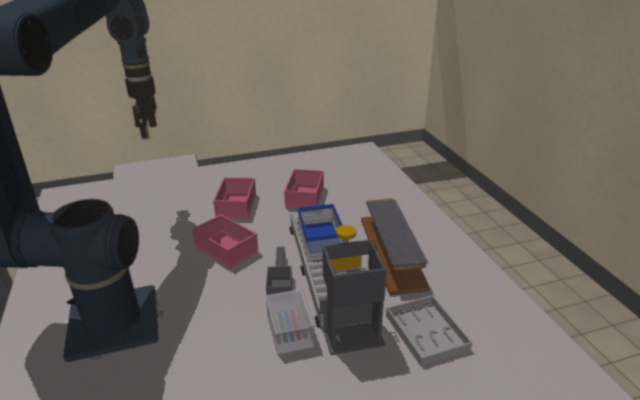

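View pics/wrist0.png

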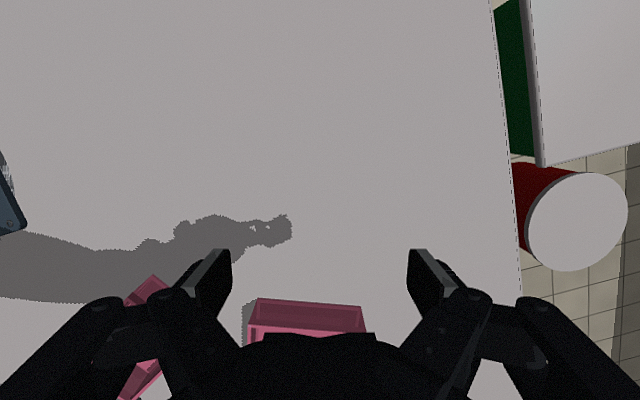

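Candidates: the blue-rimmed clear crate is at scene (331,203) / side (320,230). The lookalikes are pink crates at scene (282,171), (329,143) and (379,167). The knob is at scene (274,225) / side (346,232). I choose the blue crate, since it is the one on the rollers, and check it in a close crop.

```bash
python3 - <<'E'
from h import *
for t,(x0,y0,x1,y1) in {'scene0':(205,165,405,315),'side0':(260,190,420,310)}.items():
    f=load(t);im=cv2.cvtColor(f['color'],cv2.COLOR_RGB2BGR)
    c=im[y0:y1,x0:x1];cv2.imwrite(f'pics/{t}c.png',cv2.resize(c,None,fx=4 if t=='scene0' else 5,fy=4 if t=='scene0' else 5,interpolation=cv2.INTER_CUBIC))
    h=cv2.cvtColor(im,cv2.COLOR_BGR2HSV)
    for n,lo,hi in(('blue',(105,120,50),(130,255,255)),('yel',(18,150,80),(32,255,255))):
        m=cv2.inRange(h,lo,hi);k,l,s,ce=cv2.connectedComponentsWithStats(m)
        for i in range(1,k):
            if s[i,4]>30: print(t,n,s[i],ce[i])
E
```

```text
scene0 blue [174   7  19  28 369] [183.04607046  21.0596206 ]
scene0 blue [304 197  46  25 453] [328.40397351 208.81677704]
scene0 yel [266 218  16  14 178] [273.14606742 224.51123596]
side0 blue [298 205  43  36 640] [318.6578125 226.296875 ]
side0 yel [337 226  19  13 203] [345.65517241 231.7635468 ]
side0 yel [332 256  29  15 315] [346.48888889 262.7015873 ]
```

View pics/scene0c.png

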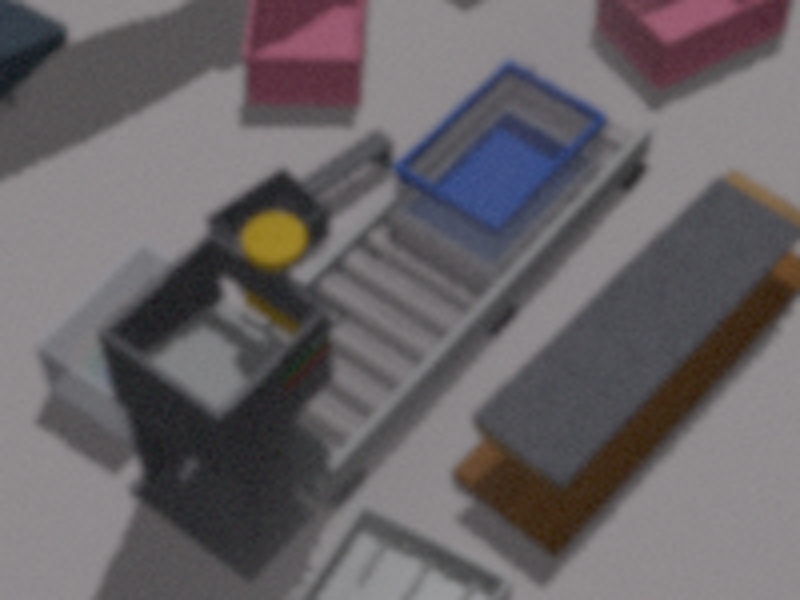

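View pics/side0c.png

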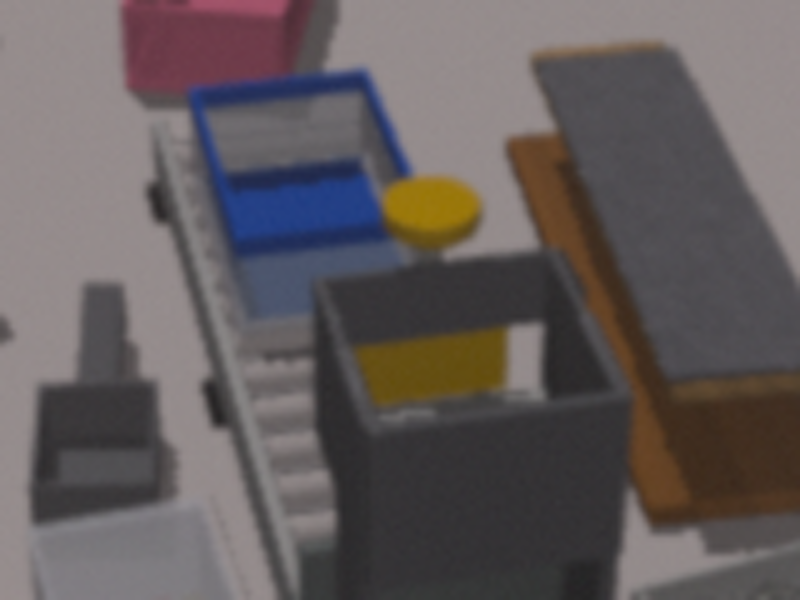

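```bash
cat > m.py <<'E'
from h import *
a=load('scene0');b=load('side0')
P={'rimNL':((305,206.3),(308,239)),'rimFL':((332.5,181.2),(298.4,208.4)),'rimFR':((356.2,195),(333,204.4)),
'hA':((257.5,225),(323,246.4)),'hB':((286,246.2),(371,240.4)),'hC':((260,269),(385.6,269)),'hD':((231,250),(334.4,276))}
R={k:tri(a,p,b,q) for k,(p,q) in P.items()}
for k,(x,e) in R.items(): print(k,x.round(4),round(e,4))
# knob top ellipse centres
for n,f,bx in(('s',a,(262,214,286,236)),('d',b,(330,220,362,244))):
    x0,y0,x1,y1=bx;h=cv2.cvtColor(f['color'],cv2.COLOR_RGB2HSV)[y0:y1,x0:x1]
    m=cv2.inRange(h,(18,120,60),(34,255,255));print(n,cv2.fitEllipse(max(cv2.findContours(m,0,1)[0],key=len)))
E
python3 m.py
python3 - <<'E'
from h import *
a=load('scene0');b=load('side0')
print('knob',tri(a,(273.5,224),b,(346,230.5)))
print(plane(a,273.5,224,.23),plane(b,346,230.5,.23))
for uv in((332.5,181.2),(356.2,195),(328.8,222),(305,206.3)): print(plane(a,*uv,.095).round(4))
for uv in((298.4,208.4),(333,204.4),(308,239)): print(plane(b,*uv,.095).round(4))
E
```

```text
rimNL [0.4798 0.0581 0.0879] 0.0007
rimFL [0.4965 0.2009 0.0903] 0.0048
rimFR [0.5925 0.1874 0.0917] 0.0059
hA [ 0.4584 -0.1428  0.201 ] 0.0076
hB [ 0.5603 -0.1574  0.2014] 0.0115
hC [ 0.5485 -0.2519  0.2026] 0.0034
hD [ 0.4494 -0.2425  0.2007] 0.0092
s ((11.042128562927246, 10.597665786743164), (14.268599510192871, 16.188737869262695), 74.96063232421875)
d ((15.745564460754395, 11.847412109375), (13.649206161499023, 18.795515060424805), 91.72852325439453)
knob (array([ 0.50867154, -0.13657073,  0.22812991]), np.float64(0.002085054077952006))
[ 0.51046519 -0.13875957  0.23      ] [ 0.50752695 -0.13764716  0.23      ]
[0.5006 0.194  0.095 ]
[0.5957 0.1812 0.095 ]
[0.5773 0.0389 0.095 ]
[0.4829 0.0533 0.095 ]
[0.4941 0.1972 0.095 ]
[0.5904 0.187  0.095 ]
[0.4772 0.0475 0.095 ]
```

```bash
python3 - <<'E'
from h import *
a=load('scene0');b=load('side0')
p=plane(a,367,198.8,.045);q=plane(a,288.8,283.8,.045);d=p-q;print('railR',p,q,np.arctan2(-d[0],d[1]),np.linalg.norm(d))
p=plane(b,260+155/5,190+125/5,.045);q=plane(b,260+290/5,190+590/5,.045);d=p-q;print('railL',p,q,np.arctan2(-d[0],d[1]),np.linalg.norm(d))
for uv in((282,171),(329,143),(379,167)): print('pink',plane(a,*uv,.03).round(3))
E
```

```text
railR [0.61681006 0.2283122  0.045     ] [ 0.57605124 -0.17762286  0.045     ] -0.1000718477211465 0.40797616593011715
railL [0.48493862 0.2494869  0.045     ] [ 0.44138465 -0.14666567  0.045     ] -0.10950261550568799 0.3985395960404705
pink [0.292 0.198 0.03 ]
pink [0.356 0.423 0.03 ]
pink [0.579 0.405 0.03 ]
```

```bash
cat >> h.py <<'E'
from scipy.spatial.transform import Rotation as Ro
def rel(P,ang=None,yaw=None):
    s=ctrl.observe();R=Ro.from_quat(s['eef_rot']);print('pos',s['tool_pos'].round(4),'F',s['force'].round(2),'gap',round(s['finger_gap'],4),'t',s['time_s'])
    t=R.inv().apply(np.array(P)-s['tool_pos'])*100
    x=np.array([-np.sin(yaw+0) ,np.cos(yaw),0]) ;z=np.array([0,0,-1.]);y=np.cross(z,x)
    W=Ro.from_matrix(np.stack([x,y,z],1));r=(R.inv()*W).as_rotvec(degrees=True)
    print('cm',t.round(2),'deg',r.round(2))
E
python3 -c "
from h import *
rel([.551,.240,.2],yaw=-.105)"
```

```text
pos [0.1377 0.5061 0.2304] F [ 0.1   0.47 -0.25] gap 0.0854 t 0.15
cm [-46.87 -14.81   3.05] deg [-1.000e-01  6.000e-02  8.079e+01]
```

>>> send_rows:
  translation:
    - [-4.7,-1.5,0.3]
    - [-9.4,-3,0.6]
    - [-14.1,-4.5,0.9]
    - [-18.8,-6,1.2]
    - [-23.5,-7.4,1.5]
    - [-28.2,-8.9,1.8]
    - [-32.9,-10.4,2.1]
    - [-37.5,-11.9,2.4]
    - [-42.2,-13.3,2.7]
    - [-46.9,-14.8,3]
  rot:
    - [0,0,8.1]
    - [0,0,16.2]
    - [0,0,24.2]
    - [0,0,32.3]
    - [0,0,40.4]
    - [0,0,48.5]
    - [0,0,56.6]
    - [0,0,64.6]
    - [0,0,72.7]
    - [0,0,80.8]
  fingers: [0,0,0,0,0,0,0,0,0,0]

```text
time_s: 1.15
tool_pos: [0.5527, 0.2387, 0.1999]
eef_rot: [0.745, 0.667, -0.001, 0.0]
force: [1.2, 1.0, -0.2]
finger_gap: 0.0428
```

```bash
python3 -c "
from h import *
rel([.551,.240,.2],yaw=-.105)
grab('wrist','wrist1');grab('side','side1');grab('scene','scene1')"
```

```text
pos [0.5527 0.2387 0.1999] F [ 1.19  0.96 -0.17] gap 0.0428 t 1.15
cm [ 0.11 -0.18 -0.01] deg [-0.07  0.1  -0.36]
```

View pics/wrist1.png

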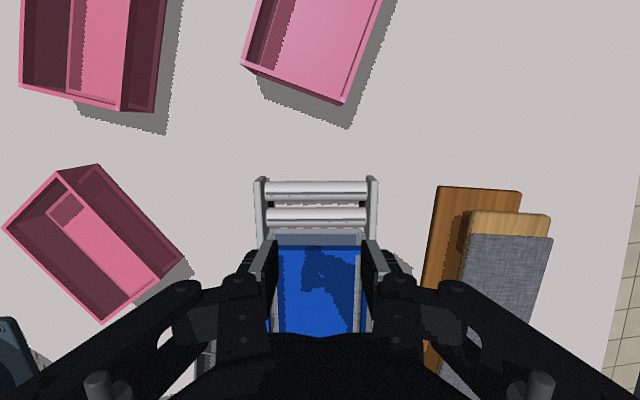

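View pics/side1.png

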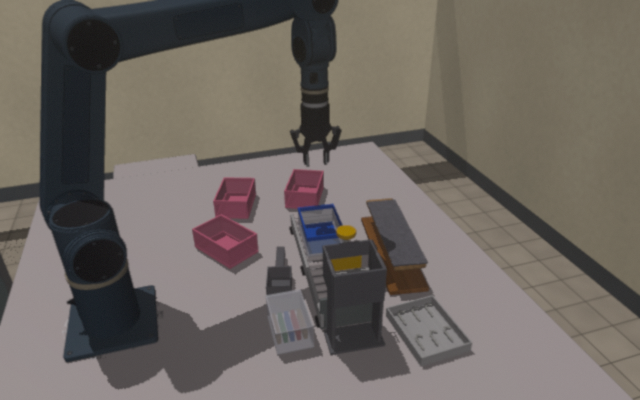

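```bash
python3 - <<'E'
from h import *
f=load('wrist1')
for n,uv,z in(('railL',(261,178),.045),('railR',(373,178),.045),('roller',(316,188),.035),('rim?',(320,234),.095),('rimlow',(320,244),.095),('wall bottom',(320,232),.035)): print(n,plane(f,*uv,z).round(4))
im=f['color'][165:265,240:400];cv2.imwrite('pics/w1c.png',cv2.resize(im[:,:,::-1],None,fx=5,fy=5,interpolation=cv2.INTER_CUBIC))
E
```

```text
railL [0.4948 0.2598 0.045 ]
railR [0.6088 0.2472 0.045 ]
roller [0.5492 0.241  0.035 ]
rim? [0.5502 0.2116 0.095 ]
rimlow [0.5492 0.202  0.095 ]
wall bottom [0.548  0.1909 0.035 ]
```

View pics/w1c.png

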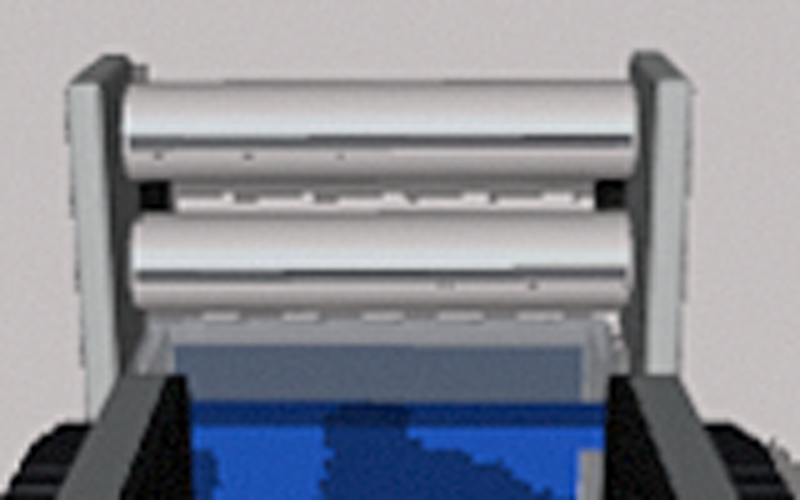

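The wrist view confirms it: the blue crate lies between the rails. Its far wall bottom is near row 229 (world y about 0.193) and the rail ends are at (261,178) and (373,178). The fingers are beyond it, so I descend behind the far wall.

>>> send_rows:
  translation:
    - [0.2,-0.2,2]
    - [0.4,-0.2,4]
    - [0.4,-0.2,6]
    - [0.4,-0.2,8]
    - [0.4,-0.2,10]
    - [0.4,-0.2,12]
    - [0.4,-0.2,13.5]
    - [0.4,-0.2,14.4]
    - [0.4,-0.2,14.4]
    - [0.4,-0.2,14.4]
  rot:
    - [0,0,0]
    - [0,0,0]
    - [0,0,0]
    - [0,0,0]
    - [0,0,0]
    - [0,0,0]
    - [0,0,0]
    - [0,0,0]
    - [0,0,0]
    - [0,0,0]
  fingers: [0,0,0,0,0,0,0,0,0,0]

```text
time_s: 2.3
tool_pos: [0.551, 0.2417, 0.0549]
eef_rot: [0.745, 0.668, -0.002, -0.0]
force: [0.3, -0.5, 0.3]
finger_gap: 0.0428
```

```bash
python3 -c "
from h import *
yd=np.array([.105,.9945]);bay=np.array([.515,-.092])
p=bay+yd*.086;rel([p[0],p[1],.056],yaw=-.105)
grab('side','side2');grab('wrist','wrist2')"
```

```text
pos [0.551  0.2417 0.0549] F [ 0.35 -0.52  0.26] gap 0.0428 t 2.3
cm [-2.496e+01  2.000e-02 -3.000e-02] deg [-0.15  0.16 -0.23]
```

View pics/side2.png

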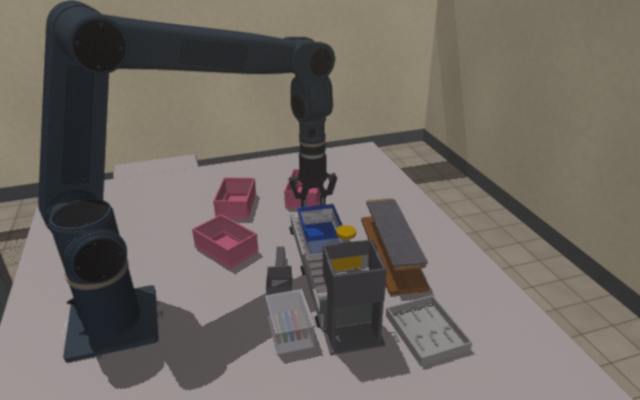

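View pics/wrist2.png

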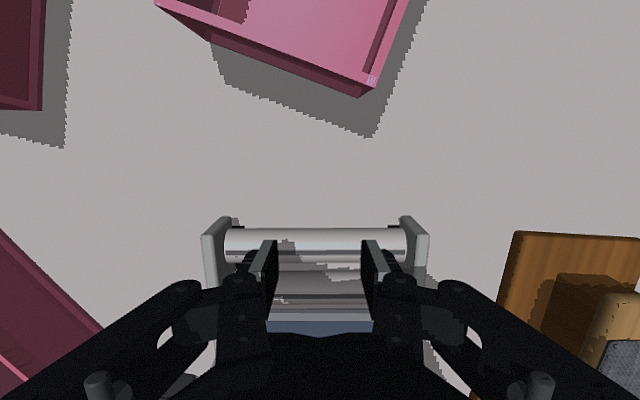

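>>> send_rows:
  translation:
    - [-2,0,0]
    - [-4,0,0]
    - [-6.2,0,0]
    - [-8.4,0,0]
    - [-10.6,0,0]
    - [-12.8,0,0]
    - [-15,0,0]
    - [-17,0,0]
    - [-19,0,0]
    - [-20.5,0,0]
  rot:
    - [0,0,0]
    - [0,0,0]
    - [0,0,0]
    - [0,0,0]
    - [0,0,0]
    - [0,0,0]
    - [0,0,0]
    - [0,0,0]
    - [0,0,0]
    - [0,0,0]
  fingers: [0,0,0,0,0,0,0,0,0,0]

```text
time_s: 3.4
tool_pos: [0.5303, 0.0375, 0.0576]
eef_rot: [0.745, 0.667, 0.0, 0.001]
force: [2.1, 2.2, 0.7]
finger_gap: 0.0426
```

```bash
python3 -c "
from h import *
yd=np.array([.105,.9945]);bay=np.array([.515,-.092])
p=bay+yd*.086;rel([p[0],p[1],.056],yaw=-.105)
for n in('side','scene'):
  f=grab(n,n+'3');cv2.imwrite(f'pics/{n}3c.png',cv2.resize(f['color'][165:315,210:410,::-1],None,fx=4,fy=4,interpolation=cv2.INTER_CUBIC))"
```

```text
pos [0.5303 0.0375 0.0576] F [2.09 2.25 0.7 ] gap 0.0426 t 3.4
cm [-4.44 -0.15  0.16] deg [ 0.09  0.03 -0.27]
```

View pics/side3c.png

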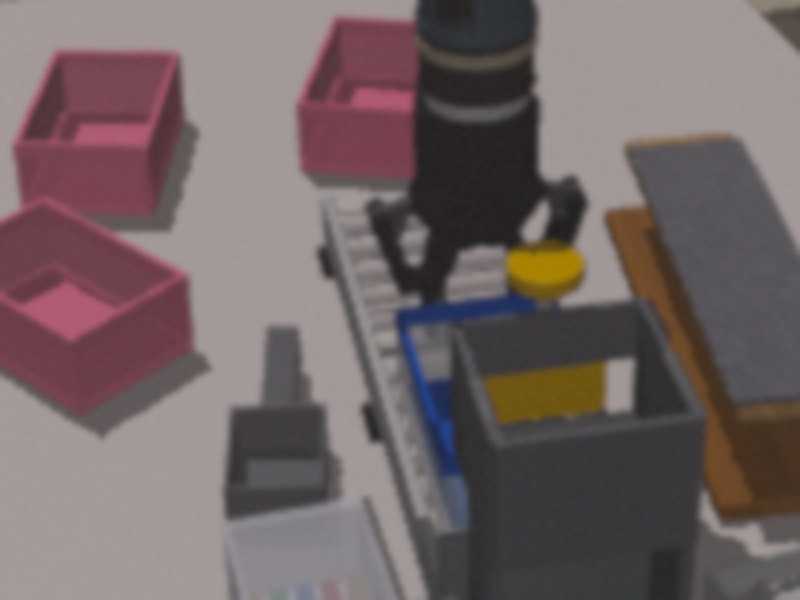

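View pics/scene3c.png

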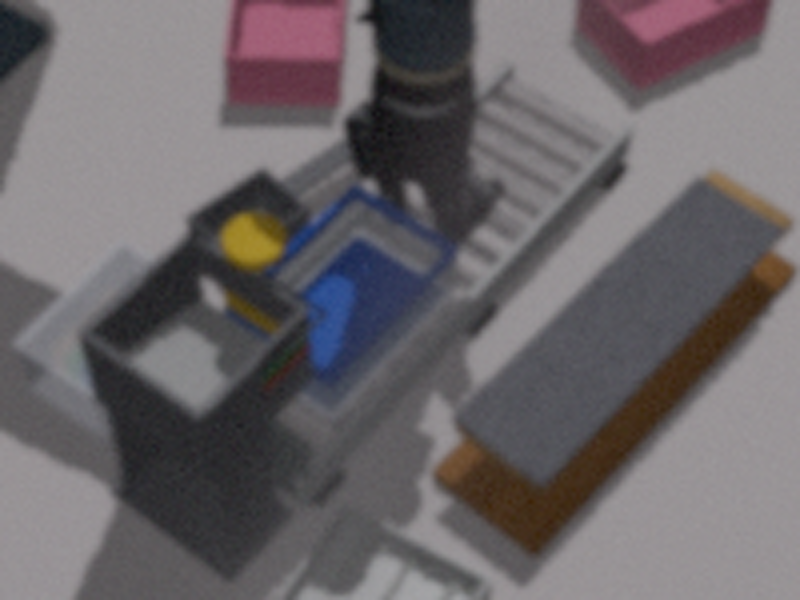

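The crate is sliding straight between the rails, with its far rim at scene crop (360,190) to (455,245). About 45 mm are left, so I creep in.

>>> send_rows:
  translation:
    - [-0.7,0,0]
    - [-1.4,0,0]
    - [-2,0,0]
    - [-2.5,0,0]
    - [-2.9,0,0]
    - [-3.3,0,0]
    - [-3.6,0,0]
    - [-3.8,0,0]
    - [-4,0,0]
    - [-4.1,0,0]
  rot:
    - [0,0,0]
    - [0,0,0]
    - [0,0,0]
    - [0,0,0]
    - [0,0,0]
    - [0,0,0]
    - [0,0,0]
    - [0,0,0]
    - [0,0,0]
    - [0,0,0]
  fingers: [0,0,0,0,0,0,0,0,0,0]

```text
time_s: 4.5
tool_pos: [0.5254, -0.0047, 0.0572]
eef_rot: [0.746, 0.666, -0.001, 0.001]
force: [0.9, 0.5, 1.1]
finger_gap: 0.0425
```

>>> send_rows:
  translation:
    - [-0.1,0,0]
    - [-0.2,0,0]
    - [-0.3,0,0]
    - [-0.4,0,0]
    - [-0.5,0,0]
    - [-0.6,0,0]
    - [-0.7,0,0]
    - [-0.7,0,0]
    - [-0.7,0,0]
    - [-0.7,0,0]
  rot:
    - [0,0,0]
    - [0,0,0]
    - [0,0,0]
    - [0,0,0]
    - [0,0,0]
    - [0,0,0]
    - [0,0,0]
    - [0,0,0]
    - [0,0,0]
    - [0,0,0]
  fingers: [0,0,0,0,0,0,0,0,0,0]

```text
time_s: 5.5
tool_pos: [0.5243, -0.0086, 0.0573]
eef_rot: [0.745, 0.667, 0.001, -0.001]
force: [-0.5, 8.7, 0.2]
finger_gap: 0.0425
```

```bash
python3 -c "
from h import *
yd=np.array([.105,.9945]);bay=np.array([.515,-.092])
p=bay+yd*.086;rel([p[0],p[1],.056],yaw=-.105)
for n in('side','scene'):
  f=grab(n,n+'4');cv2.imwrite(f'pics/{n}4c.png',cv2.resize(f['color'][165:315,210:410,::-1],None,fx=4,fy=4,interpolation=cv2.INTER_CUBIC))"
```

```text
pos [ 0.5243 -0.0086  0.0573] F [-0.45  8.68  0.21] gap 0.0425 t 5.5
cm [ 0.21 -0.05  0.13] deg [-0.02 -0.18 -0.26]
```

View pics/scene4c.png

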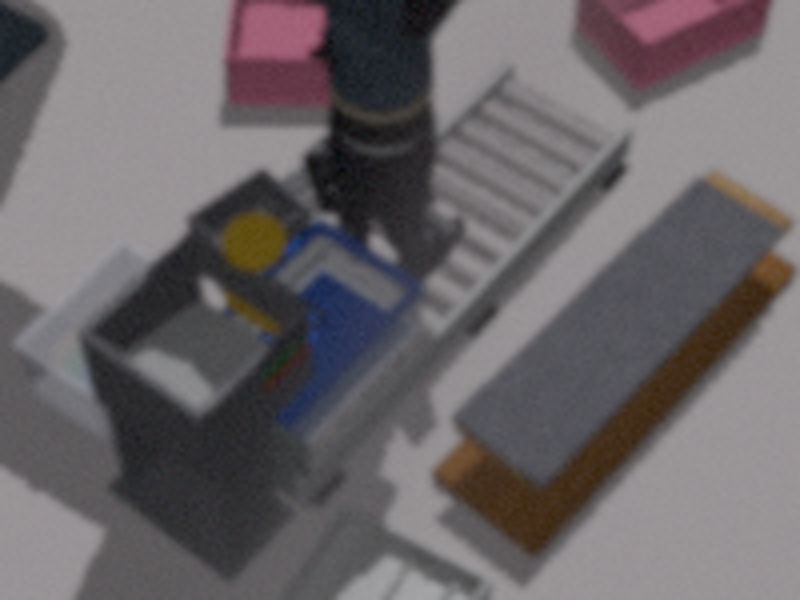

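View pics/side4c.png

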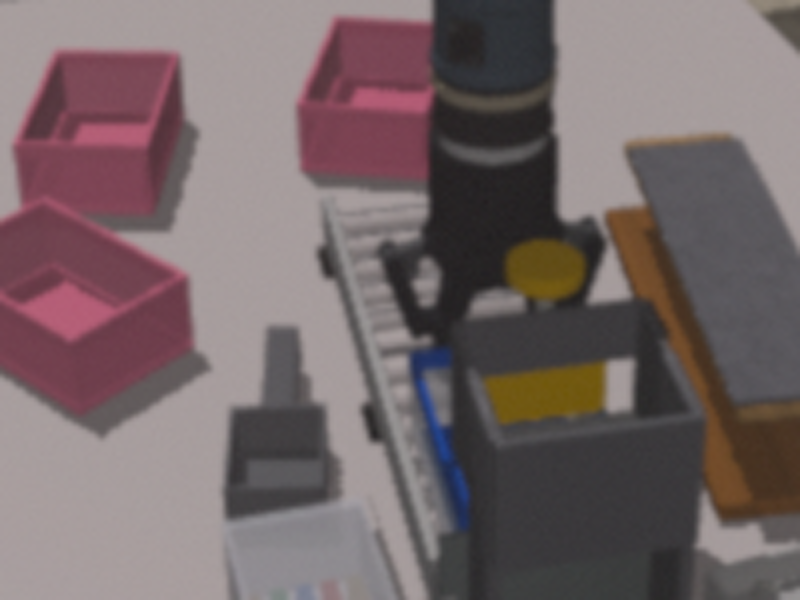

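The force rose to 8.7 N with the TCP stopped 84 mm from the bay, so the crate is against the stop. I back off, rise and shut the fingers.

>>> send_rows:
  translation:
    - [1,0,0]
    - [2.5,0,0]
    - [4,0,0]
    - [4,0,-3]
    - [4,0,-7]
    - [4,0,-11]
    - [4,0,-15]
    - [4,0,-19]
    - [4,0,-23]
    - [4,0,-23]
  rot:
    - [0,0,0]
    - [0,0,0]
    - [0,0,0]
    - [0,0,0]
    - [0,0,0]
    - [0,0,0]
    - [0,0,0]
    - [0,0,0]
    - [0,0,0]
    - [0,0,0]
  fingers: [0,0,0,0,0,0,-1,-1,-1,-1]

```text
time_s: 6.6
tool_pos: [0.5312, 0.031, 0.2945]
eef_rot: [0.745, 0.668, 0.005, 0.003]
force: [0.0, 0.3, 0.3]
finger_gap: -0.0002
```

```bash
python3 -c "
from h import *
rel([.509,-.137,.245],yaw=-.105)
f=grab('wrist','wrist5')
for n in('side','scene'):
  f=grab(n,n+'5');cv2.imwrite(f'pics/{n}5c.png',cv2.resize(f['color'][165:315,210:410,::-1],None,fx=4,fy=4,interpolation=cv2.INTER_CUBIC))"
```

```text
pos [0.5312 0.031  0.2945] F [0.   0.3  0.26] gap -0.0002 t 6.6
cm [-16.95  -0.44   4.9 ] deg [ 0.68 -0.16 -0.23]
```

View pics/scene5c.png

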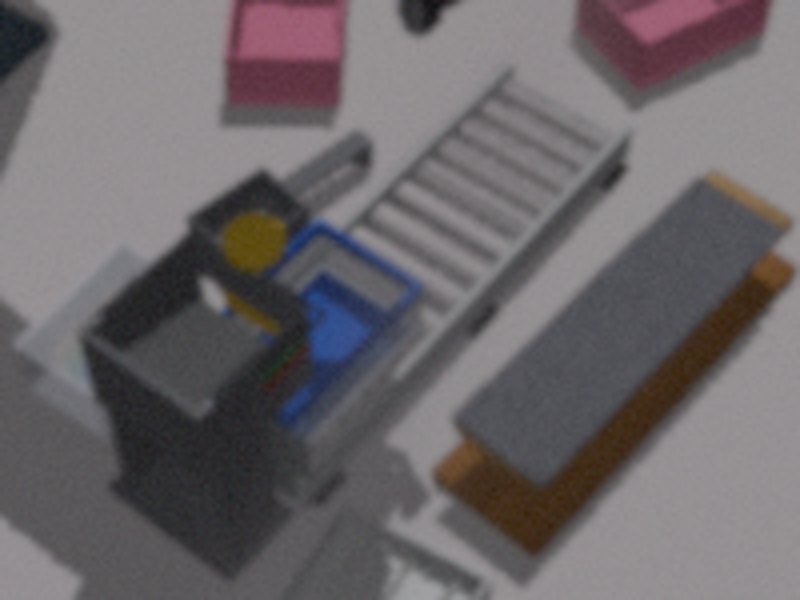

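View pics/wrist5.png

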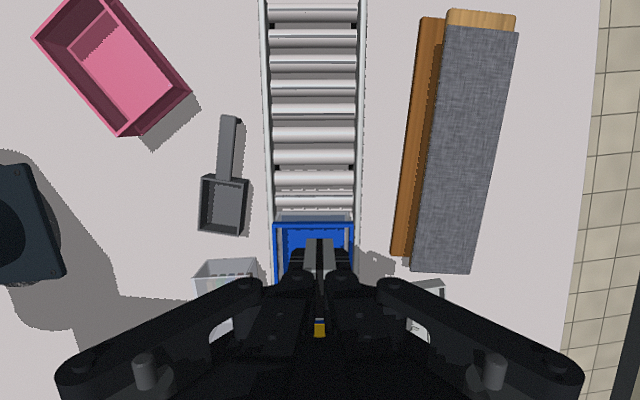

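View pics/side5c.png

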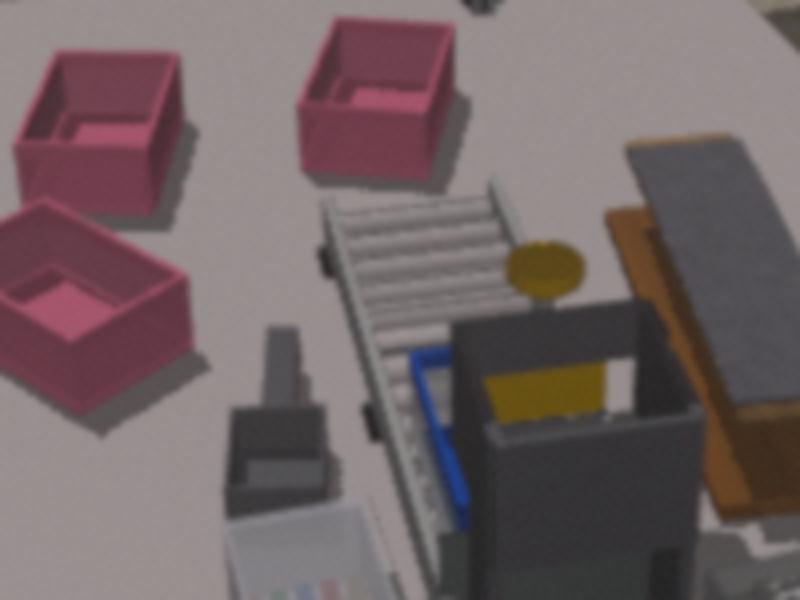

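```bash
python3 - <<'E'
from h import *
f=load('wrist5');a=load('scene5');b=load('side5')
L=plane(f,273,222,.095);R=plane(f,354,222,.095);print('wrist rim',L.round(4),R.round(4))
L2=plane(a,290,220.5,.095);R2=plane(a,315.3,236,.095);print('scene rim',L2.round(4),R2.round(4))
print('side rimL',plane(b,210+413/4,165+352/4,.095).round(4))
print('rails', [plane(f,u,v,.045).round(4) for u,v in((264,10),(362,10),(270,190),(357,190))])
k=tri(a,(210+254/4,165+240/4),b,(210+545/4,165+264/4));print('knob',k)
bay=k[0][:2]+np.array([.105,.9945])*.044;print('bay',bay)
for P in(L,R,L2,R2):
    d=P[:2]-bay;print('rim bay xy',(d@[.9945,-.105]).round(4),(d@[.105,.9945]).round(4))
E
```

```text
wrist rim [ 0.4723 -0.0097  0.095 ] [ 0.5709 -0.0208  0.095 ]
scene rim [ 0.4752 -0.0186  0.095 ] [ 0.5704 -0.0275  0.095 ]
side rimL [ 0.4723 -0.0129  0.095 ]
rails [array([0.4905, 0.2382, 0.045 ]), array([0.6067, 0.2259, 0.045 ]), array([0.4656, 0.0203, 0.045 ]), array([0.5834, 0.0073, 0.045 ])]
knob (array([ 0.50932679, -0.1377196 ,  0.22681312]), np.float64(0.003539846622935735))
bay [ 0.51394679 -0.0939616 ]
rim bay xy -0.0502 0.0794
rim bay xy 0.0489 0.0788
rim bay xy -0.0465 0.0708
rim bay xy 0.0491 0.072
```

>>> send_rows:
  translation:
    - [-2,0,0.5]
    - [-4,-0.1,1]
    - [-6,-0.2,1.5]
    - [-8,-0.2,2]
    - [-10,-0.3,2.5]
    - [-12,-0.3,3]
    - [-14,-0.4,3.5]
    - [-15.5,-0.4,4]
    - [-16.5,-0.4,4.4]
    - [-16.6,-0.4,4.6]
  rot:
    - [0.7,0,0]
    - [0.7,0,0]
    - [0.7,0,0]
    - [0.7,0,0]
    - [0.7,0,0]
    - [0.7,0,0]
    - [0.7,0,0]
    - [0.7,0,0]
    - [0.7,0,0]
    - [0.7,0,0]
  fingers: [-1,-1,-1,-1,-1,-1,-1,-1,-1,-1]

```text
time_s: 7.75
tool_pos: [0.5061, -0.134, 0.2389]
eef_rot: [0.745, 0.667, -0.004, -0.007]
force: [0.1, -0.5, 0.4]
finger_gap: -0.0003
```

```bash
python3 -c "
from h import *
rel([.510,-.134,.230],yaw=-.105)
for n in('side','scene'):
  f=grab(n,n+'6');cv2.imwrite(f'pics/{n}6c.png',cv2.resize(f['color'][165:315,210:410,::-1],None,fx=4,fy=4,interpolation=cv2.INTER_CUBIC));print(n,proj(f,ctrl.observe()['tool_pos']),proj(f,[.5093,-.1377,.23]))"
```

```text
pos [ 0.5061 -0.134   0.2389] F [ 0.09 -0.49  0.43] gap -0.0003 t 7.75
cm [0.04 0.4  0.88] deg [-0.87 -0.19 -0.31]
side (np.float64(344.7881369661614), np.float64(225.85278030620503)) (np.float64(346.8171975538586), np.float64(230.36086066922053))
scene (np.float64(273.28022004283275), np.float64(219.53028112476818)) (np.float64(273.3704714236861), np.float64(223.53758093046994))
```

View pics/scene6c.png

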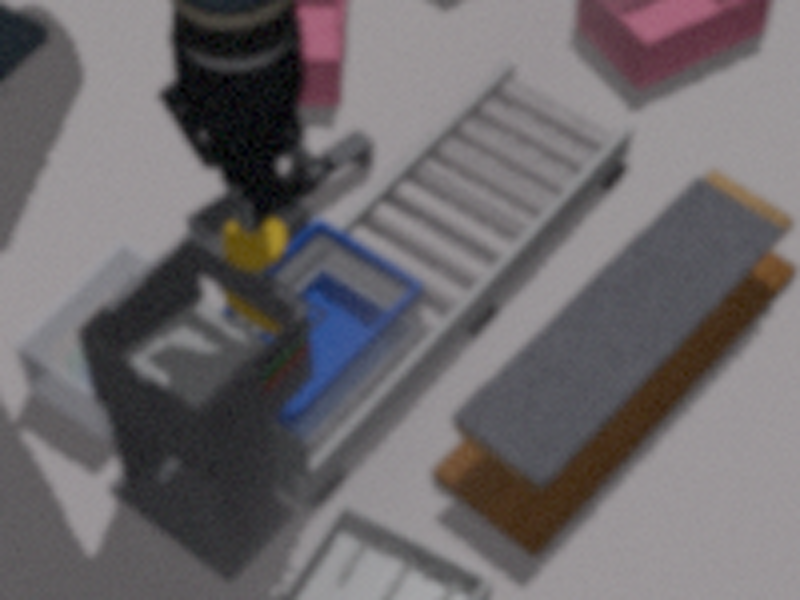

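View pics/side6c.png

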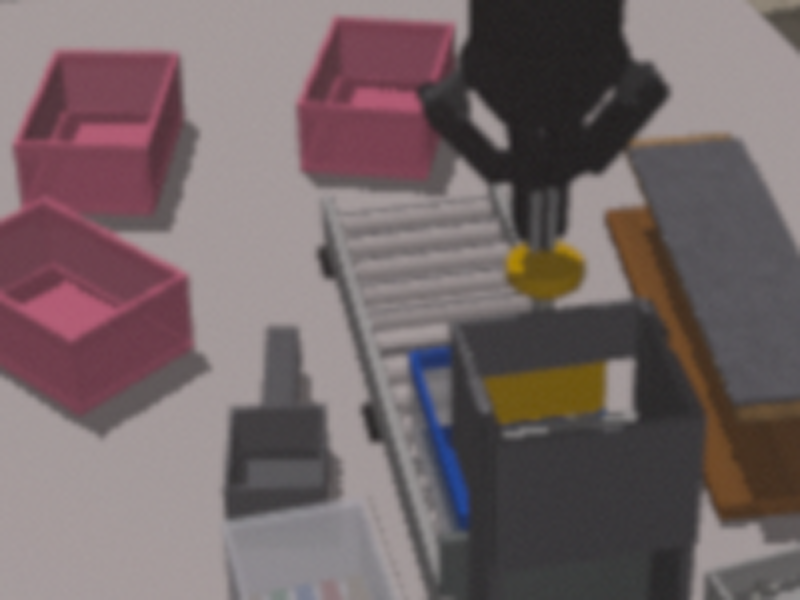

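The shut fingers are over the knob, with the tip about 9 mm above its top (side crop (543,250)). I descend gently to first contact.

>>> send_rows:
  translation:
    - [0,0.2,0.1]
    - [0,0.4,0.2]
    - [0,0.4,0.4]
    - [0,0.4,0.6]
    - [0,0.4,0.8]
    - [0,0.4,0.9]
    - [0,0.4,1]
    - [0,0.4,1.1]
    - [0,0.4,1.1]
    - [0,0.4,1.1]
  rot:
    - [-0.5,0,0]
    - [-0.9,0,0]
    - [-0.9,0,0]
    - [-0.9,0,0]
    - [-0.9,0,0]
    - [-0.9,0,0]
    - [-0.9,0,0]
    - [-0.9,0,0]
    - [-0.9,0,0]
    - [-0.9,0,0]
  fingers: [-1,-1,-1,-1,-1,-1,-1,-1,-1,-1]

```text
time_s: 8.85
tool_pos: [0.5103, -0.1334, 0.2292]
eef_rot: [0.745, 0.668, 0.002, -0.0]
force: [-0.7, 0.9, 4.4]
finger_gap: -0.0
```

>>> send_rows:
  translation:
    - [0,0,0.2]
    - [0,0,0.4]
    - [0,0,0.6]
    - [0,0,0.8]
    - [0,0,1]
    - [0,0,1.2]
    - [0,0,1.3]
    - [0,0,1.4]
    - [0,0,1.4]
    - [0,0,1.4]
  rot:
    - [0,0,0]
    - [0,0,0]
    - [0,0,0]
    - [0,0,0]
    - [0,0,0]
    - [0,0,0]
    - [0,0,0]
    - [0,0,0]
    - [0,0,0]
    - [0,0,0]
  fingers: [-1,-1,-1,-1,-1,-1,-1,-1,-1,-1]

```text
time_s: 9.85
tool_pos: [0.5103, -0.1334, 0.2165]
eef_rot: [0.745, 0.668, 0.002, 0.0]
force: [-3.1, 1.4, 7.9]
finger_gap: 0.0001
```

```bash
python3 -c "
from h import *
rel([.510,-.134,.2145],yaw=-.105)
for n in('side','scene'):
  f=grab(n,n+'7');cv2.imwrite(f'pics/{n}7c.png',cv2.resize(f['color'][165:315,210:410,::-1],None,fx=4,fy=4,interpolation=cv2.INTER_CUBIC))
f=load('scene7');cv2.imwrite('pics/ptr.png',cv2.resize(f['color'][235:275,255:305,::-1],None,fx=14,fy=14,interpolation=cv2.INTER_CUBIC))
rel([.510,-.134,.2145],yaw=-.105)"
```

```text
pos [ 0.5103 -0.1334  0.2165] F [-3.1   1.39  7.91] gap 0.0001 t 9.85
cm [-0.06 -0.03  0.2 ] deg [ 0.19 -0.17 -0.23]
pos [ 0.5103 -0.1334  0.2166] F [-3.41  0.86  7.64] gap 0.0001 t 9.95
cm [-0.06 -0.03  0.21] deg [ 0.2  -0.17 -0.24]
```

View pics/scene7c.png

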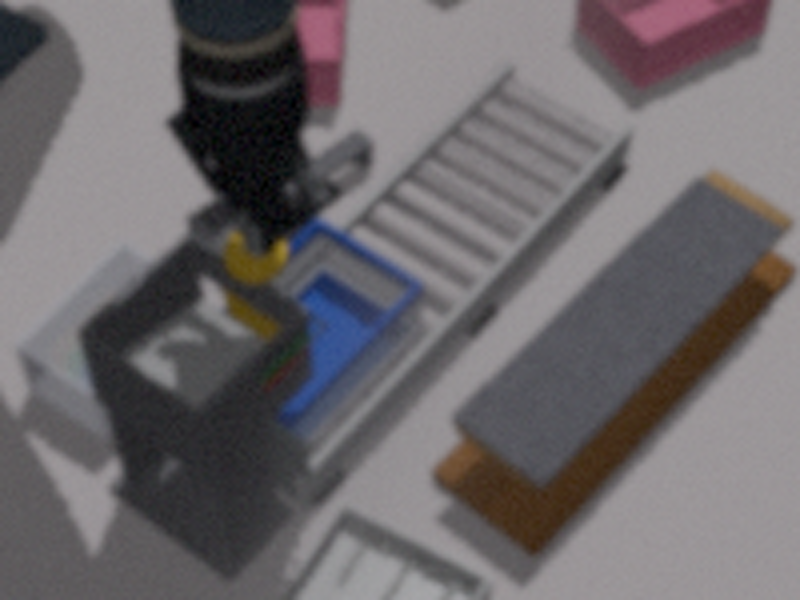

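View pics/side7c.png

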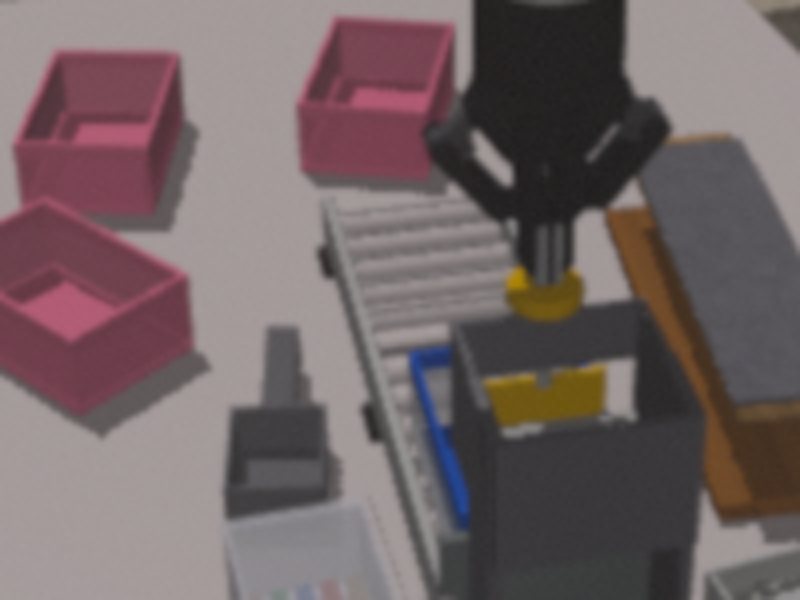

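View pics/ptr.png

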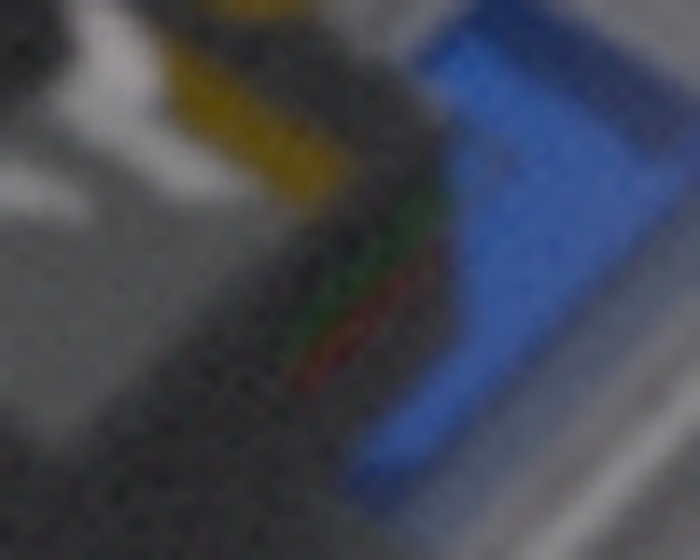

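The knob is down about 13 mm by TCP height and about 12.5 mm by its 5 px drop in the side view. The force suggests slightly less. The crate has not moved. I press about 2 mm more, towards the band's middle.

>>> send_rows:
  translation:
    - [0,0,0.1]
    - [0,0,0.2]
    - [0,0,0.3]
    - [0,0,0.3]
    - [0,0,0.3]
    - [0,0,0.3]
    - [0,0,0.3]
    - [0,0,0.3]
    - [0,0,0.3]
    - [0,0,0.3]
  rot:
    - [0,0,0]
    - [0,0,0]
    - [0,0,0]
    - [0,0,0]
    - [0,0,0]
    - [0,0,0]
    - [0,0,0]
    - [0,0,0]
    - [0,0,0]
    - [0,0,0]
  fingers: [-1,-1,-1,-1,-1,-1,-1,-1,-1,-1]

```text
time_s: 10.95
tool_pos: [0.5103, -0.1334, 0.2151]
eef_rot: [0.745, 0.668, 0.003, 0.001]
force: [-2.7, 0.9, 9.0]
finger_gap: -0.0005
```

```bash
python3 -c "
from h import *
rel([.510,-.134,.2145],yaw=-.105)
for n in('side','scene'):
  f=grab(n,n+'8')
rel([.510,-.134,.2145],yaw=-.105)
# gate plate / knob bottom shifts via yellow mask in side, t0 vs now
for t in('side5','side6','side7','side8'):
  f=load(t);h=cv2.cvtColor(f['color'],cv2.COLOR_RGB2HSV);m=cv2.inRange(h,(18,120,50),(34,255,255))
  y,x=np.nonzero(m[215:250,330:365]);y2,x2=np.nonzero(m[250:280,330:365])
  prof=f['color'][222:252,346].astype(int)
  # plate top edge & knob bottom edge, subpixel by column counts of yellowness
  Y=np.clip(f['color'][:,:,0].astype(float)-f['color'][:,:,2],0,None)
  kb=[];
  s=Y[225:252,341:351].mean(1);i=[j for j in range(10,len(s)-1) if s[j]>40>=s[j+1]]
  print(t,'knob bottom',[round(225+j+(s[j]-40)/(s[j]-s[j+1]),2) for j in i],'knob+mean',len(y),y.max()+215)
f=load('side7')
for tr in(0,.01,.0125,.015,.0175,.02): print(tr,proj(f,[.511,-.118,.216-tr]))
a=load('side8')['color'][165:315,210:410,::-1];cv2.imwrite('pics/side8c.png',cv2.resize(a,None,fx=4,fy=4))
"
```

```text
pos [ 0.5103 -0.1334  0.2151] F [-2.7   0.86  9.  ] gap -0.0005 t 10.95
cm [-0.06 -0.03  0.06] deg [ 0.28 -0.14 -0.23]
pos [ 0.5104 -0.1334  0.2151] F [-3.86  1.32  8.6 ] gap -0.0005 t 11.05
cm [-0.06 -0.03  0.06] deg [ 0.28 -0.14 -0.23]
side5 knob bottom [np.float64(238.96)] knob+mean 204 239
side6 knob bottom [np.float64(239.08)] knob+mean 203 239
side7 knob bottom [np.float64(244.62)] knob+mean 175 244
side8 knob bottom [np.float64(245.18)] knob+mean 177 245
0 (np.float64(344.2453943554119), np.float64(230.86999726907203))
0.01 (np.float64(344.1874205099185), np.float64(234.80611707744868))
0.0125 (np.float64(344.17300545583095), np.float64(235.78421362818267))
0.015 (np.float64(344.15862157643113), np.float64(236.7599531023739))
0.0175 (np.float64(344.1442687781851), np.float64(237.73334358070747))
0.02 (np.float64(344.129946967888), np.float64(238.70439310910817))
```

View pics/side8c.png

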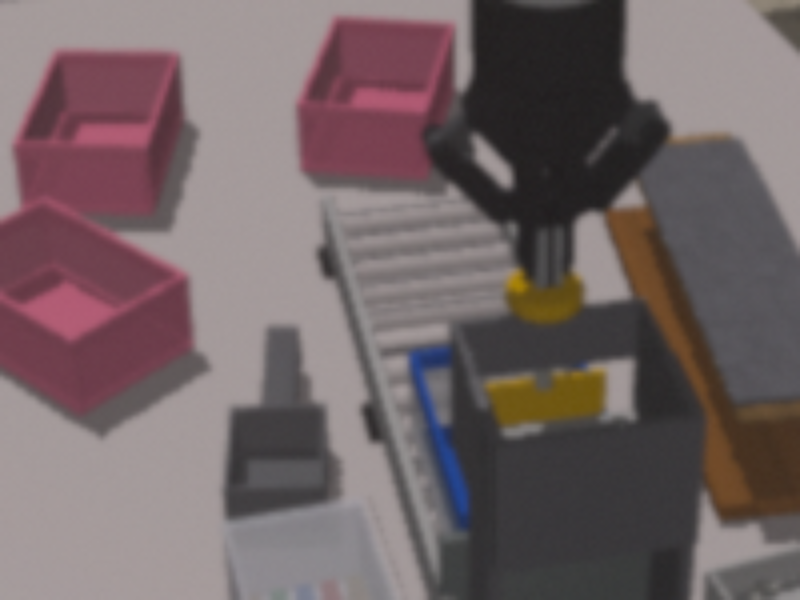

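Travel reads 15.6 mm from the knob's drop in the side view, 15 mm from TCP height and about 12 mm from force. All are inside the green band. The crate rim is unchanged at side crop (413,352), so I hand in.

```bash
python3 -c "
from h import *
print(ctrl.sign_off());s=ctrl.observe();print(s['time_s'],s['tool_pos'],s['force'])"
```

```text
the job is handed in; nothing more can be done
None
the job is handed in; nothing more can be done
```

I slid the blue-rimmed crate along the rollers against the end stop. I then pressed the yellow knob about half-way with the shut fingers and handed the job in at about 11 s, still holding it down.

- **Crate:** it pushed back with 8.7 N at the stop. Afterwards its near rim measured 71–79 mm from the bay (75 expected) and its sides about ±49 mm across. It stayed in place while I pressed the knob.
- **Knob:** travel read 15 mm from the tool height and 15.6 mm from the side picture. The measured 8.6–9 N suggests only about 12 mm, with a side force of about 3–4 N. All three are inside the 10–20 mm green band. The pointer itself was too blurred in the pictures to read.
- **Other things:** the scoop, peg box, sleeve board and hook tray were not touched. I did not measure their positions afterwards.

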